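# Turn the revolving jewellery display and hold up its tray

## Robot

A 7-joint arm with a two-finger parallel gripper is mounted at the origin on the work surface. World frame = base frame: x ahead of the robot, y to its left, z up, the work surface at z = 0. Lengths are in m, angles in degrees, forces in N, time in s.
With the tool pointing down it reaches from about 0.425 to 0.875 m from the base axis. Payload 4.7 kg.
Tool frame: the origin (TCP) lies at the very end of the fingers, on their centre line; the grasp point (between the pads) lies 19 mm behind it; z points along the fingers, y is the direction in which the jaws open and shut (so a half turn about z gives the same grasp; the last joint's range is limited). The gripper opens to 87 mm and grips with 3 to 60 N. Pads are 19 mm wide; open, the fingers measure 117 mm over their backs; the gripper's body (75 mm by 190 mm) begins 51 mm behind the grasp point.
Start: joints at [-73.39, 18.392, -4.016, 83.108, 1.295, 78.541, -3.26], TCP at [0.177, 0.625, 0.223] pointing down, gripper open.
Joint ranges: [-163.93, 163.93], [-17.29, 119.83], [-79.2, 71.16], [3.27, 140.29], [-89.18, 269.18], [5.43, 117.66], [-154.24, 154.24]. Speed limits (degrees/s): [147.25, 147.25, 180, 180, 180, 180, 180].

## Interface

Orientations are given as [roll, pitch, yaw] about the fixed x, y, z axes, in that order (R = Rz(yaw) Ry(pitch) Rx(roll)).
In Python, from cell import * gives the robot as it stands.
- The arm moves only by the tool arm_command, never from a script. Its argument "targets" is a list that holds one entry, the list of rows, each a list of 7 numbers: the shift along the tool's x, y, z in m, then the turn, a rotation vector about the tool's x, y, z in degrees, then the gripper's target within -1 to 1 (shut at 1, half-way at 0, fully open at -1). In form: [[[tx, ty, tz, rx, ry, rz, claw], ...]]. A call has 1 to 10 rows; each row is the pose to reach, as a shift and turn from the pose commanded when the call began, along the tool's axes at that moment; what a row does not reach only later rows make up. A row lasts 1/10 s, in which the tool goes at most 50 mm and 8.59 degrees, less where a joint would pass 70% of its speed; a pose out of reach is approached as far as the arm can. A call with a gripper value outside its range is refused whole. The fingers move at their own pace and stop on an object; "newtons" is the grip in N (left out, the last holds). Time passes only in rows, so rows that repeat a pose let the fingers close. It gives the time, the measured TCP pose, the force and the opening at its end, in the units of the state.
- get_obs(): the state, without advancing time (a new reading comes with each control period).
- read_camera(name): name is "scene" or "top"; returns a dict with "img" (420x560x3 uint8, red, green, blue), "z_map" (420x560 float32, m along the optical axis (not along the pixel's ray), 0 where there is no reading), "K" (3x3 intrinsics, pixels), "origin" and "attitude" of the camera in the world. Camera axes: x right, y down, z forward; pixel columns grow to the right and rows downward; lengths in m; the calibration is good to about 2 mm. A picture is of the moment at which its call begins.
- sign_off(): hands the job in, once; it reports no verdict.
Trained networks look in the newest picture that a camera, given by its name, has taken for a name from the list of things; names that differ only in an ending like _2 or _b are one class to them, and where a whole thing is asked for, a point or a joint stands for the part that bears it (a point fixed in the world has none). Each returns a list of dicts, best first, with "conf" (0 to 1); they miss things now and then, are a little off and sometimes report something else, mostly with a low value. They report only what shows in the picture. A call takes as long as a camera call. They do not tell look-alikes from the thing itself.
- search_frame(thing, camera): "position" ([column, row] in pixels, amid what is visible of it).
The state is a dict: "time_s": time; "qpos": joint angles; "joint_velocities": joint speeds; "effort": joint torques, N m; "tool_pos": TCP position; "tool_rot": TCP orientation; "force": force on the tool from outside, world axes, zero at the start; "wrist_torque": the same for the moment, N m; "grip_width": finger opening in m.
Only numpy, scipy, OpenCV 4.12 (cv2) and the standard library are available. Lean on these libraries where they do the work, as an engineer would, in place of code of your own. Each camera call takes 0.05 s, during which the arm holds its last target.

## Task

On the jewellery counter, use the brass knob to turn the revolving display anticlockwise (seen from above) all the way to its stop, so that the little tray rides out from under the clear hood. Then lift the tray by its handle about 10 cm straight up off the turntable and finish while still holding it there in the air, level and steady, with the green stone and the red ring box still lying on it. Do not tip the tray, leave the turntable at its stop, and do not disturb the other things on the counter.

Things in the scene. Friction and masses are not known exactly. Their poses are not given: they have to be found in the camera images.
- stand: fixed display stand; origin on the table under the turntable's axis, z up, x towards the hood. Dark disc 310 diameter, its top 36 above the table. Clear hood with brass front edge over the far part: from 59 to 184 along x, 352 wide, top 173 above the table. Flat brass index pointer at the front rim, 130 to 180 along -x, 16 wide, lower than the disc top.
- turntable (a joint): turntable angle in rad, growing anticlockwise seen from above, from 0 to a firm stop at 2.60 (149 deg), where the white line on the disc meets the brass index pointer. Starts between 0 and 0.5. About 2 N at the knob turns it; it stays where it is left.
- turntable_knob (a point): turning knob: upright round brass peg, 18 diameter, standing 45 above the disc, 125 from the turntable's axis; this point is on the peg's axis 26 above the disc (62 above the table, 19 below the peg's top). At joint value 0 it stands 100 deg from the stand's +x axis towards +y.
- tray: loose round wooden tray, 110 diameter, rim 15 high, floor 6 thick, about 0.3 kg, on the turntable under the hood, centre 79 to 98 from its axis; rides round with the turntable. Origin at the centre of its underside, z up. Brass arch handle over its middle: two posts 8 thick at x = -42 and +42, a flat-sided bar along x.
- tray_handle (a point): centre of the tray's handle bar, 80 above the tray's underside (116 above the table on the turntable); the bar is 96 long (tray x), 12 wide (tray y), 16 high. Axes as the tray's.
- stone: loose green glass stone, 28 diameter, 18 high, lying on the tray beside the handle (+y side), origin at the centre of its underside, about 20 g
- ring_box: loose small red ring box, 30 x 26 x 24 high, standing on the tray beside the handle (-y side), origin at the centre of its underside, about 30 g
- hex_bowl: bystander: six-sided dark wooden bowl with pearls fixed in it, 112 across, 36 high; origin at the centre of its underside
- glass_dish: bystander: round clear glass dish, 150 across, 40 high; origin at the centre of its underside
- riser_short: bystander: round wooden display riser on a post, 90 across, 85 high; origin at the centre of its underside
- riser_tall: bystander: round wooden display riser on a post, 90 across, 125 high; origin at the centre of its underside
- ring_cone: bystander: white ceramic ring cone, foot 48 across, 83 high; origin at the centre of its underside
Not all that is in view belongs to the job. What is shaped like the tray but blue is not meant.

How it is judged (in metres and radians):
On the way, in this order (a step that is already met when the one before it is completed fails the run):
1. the turntable is turned to its stop with the tray still standing on it (value of joint turntable above 2.5 rad and velocity of joint turntable between -0.1 and 0.1 rad/s and contact force between tray and stand above 0.5 N and height (world z) of tray below 0.045 m), for 0.2 s.
2. the tray is lifted clear and held level (height (world z) of tray above 0.111 m and horizontal distance between tray and stand below 0.2 m and angle between tray's own z axis and vertical below 0.12 rad and linear speed of tray below 0.03 m/s and angular speed of tray below 0.15 rad/s and contact force between tray and the fingers above 1 N and contact force between tray and stand below 0.05 N and distance between each of stone, ring_box and tray below 0.06 m and z of each of stone, ring_box in the frame of tray above 0.002 m), for 0.3 s.
At the end, for the whole second after the job is handed in: Held in the gripper, the tray is 75 mm or more above the turntable, within 200 mm sideways of its axis, within 0.12 rad of level, still (30 mm/s, 0.15 rad/s), not touching the stand, stone and ring box on it (within 60 mm of its centre); turntable within 0.1 rad of its stop (all of step 2 and value of joint turntable above 2.5 rad); the arm keeps its last pose, push and grip.
It fails at once if a piece falls off the tray (distance between any of stone, ring_box and tray above 0.08 m).
It fails at once if the tray is tipped (angle between tray's own z axis and vertical above 0.3 rad).
It fails at once if a bystander is knocked out of its place (more than 25 mm) (distance of any of hex_bowl, glass_dish, riser_short, riser_tall, ring_cone from where it was at the start of the episode above 0.025 m).
It also fails if it takes over 58 s, if anything falls off the work surface, if the arm or the gripper's body presses on something with over 40 N, if the wrist force passes 120 N, or if a joint passes its speed limit or range.

## Working session

There is one attempt and no reset: what is moved stays moved. The work goes in short steps, Python scripts to look and compute and a tool call to move; the robot and the scene stay as the last step left them, time stands still between calls to the robot, and variables do not carry over. Pictures are saved under pics/ and viewed, and the job is handed in when it is done.

Besides the shell and the picture viewer there is one more tool, called after "Request:" by a JSON object that holds its "method" and its "body", one argument or row to a line. arm_command: Moves the arm, as the interface text tells. Its arguments: {"type":"object","properties":{"targets":{"type":"array","items":{"type":"array","items":{"type":"array","items":{"type":"number"}}}},"newtons":{"type":"number"}},"required":["targets"]}

```bash
ls; mkdir -p pics; cat > h.py <<'E'
from cell import *
import numpy as np, cv2
from scipy.spatial.transform import Rotation as R
def cam(n):
    c=read_camera(n); return c
def Rm(c):
    a=np.array(c["attitude"],float)
    if a.shape==(3,3): return a
    return R.from_euler('xyz',a,degrees=True).as_matrix()
def cloud(c):
    z=c["z_map"]; K=np.array(c["K"]); v,u=np.mgrid[:z.shape[0],:z.shape[1]]
    P=np.stack([(u-K[0,2])/K[0,0]*z,(v-K[1,2])/K[1,1]*z,z],-1)
    W=P@Rm(c).T+np.array(c["origin"]); W[z==0]=np.nan; return W
def save(c,n): cv2.imwrite("pics/"+n,c["img"][...,::-1])
E
python3 - <<'E'
from h import *
print(get_obs())
for n in ["scene","top"]:
    c=cam(n); save(c,n+"0.png"); print(n,c["K"],c["origin"],c["attitude"])
    W=cloud(c)
    for t in ["stand","turntable_knob","tray","tray_handle","stone","ring_box","hex_bowl","glass_dish","riser_short","riser_tall","ring_cone"]:
        for d in search_frame(t,n)[:3]:
            p=d["position"]; print(t,np.round(p),round(d["conf"],2),np.round(W[int(p[1]),int(p[0])],3))
E
```

```text
pics
{'time_s': 0.0, 'qpos': array([-73.3918812 ,  18.43956145,  -4.01632182,  83.17517823,
         1.29632819,  78.54019531,  -3.26020373]), 'joint_velocities': array([-0.05971911, -0.04052348, -0.02565034, -0.00149122, -0.01920048,
       -0.01887357, -0.02280401]), 'effort': array([ 1.20067557e-04, -4.91280556e+01, -4.03627893e-01, -3.12526309e+01,
       -6.38738740e-02,  4.40305879e-02,  1.84539495e-04]), 'tool_pos': array([0.17688311, 0.62489497, 0.22145352]), 'tool_rot': array([-1.79890386e+02,  6.78652805e-03,  1.64202455e+02]), 'force': array([-0.15535625,  0.39549799,  0.15298663]), 'wrist_torque': array([0.00611144, 0.016791  , 0.00332067]), 'grip_width': 0.08675054289160442}
scene [[386.21580166   0.         275.26771164]
 [  0.         386.21580166 213.72240701]
 [  0.           0.           1.        ]] [0.46801213 0.56574197 0.9149604 ] [-144.92057795    0.59340358 -177.42013645]
stand [218. 241.] 0.56 [0.626 0.123 0.174]
turntable_knob [259. 245.] 0.6 [0.546 0.049 0.037]
tray [202. 146.] 0.85 [ 0.763 -0.338  0.007]
tray [251. 159.] 0.85 [ 0.596 -0.281  0.007]
tray [3
[... 634 characters left out ...]
.01009681  1.14340757] [-1.69473309e+02 -1.67605749e-01 -9.04282139e+01]
stand [256. 154.] 0.87 [0.627 0.039 0.17 ]
turntable_knob [264. 200.] 0.78 [0.537 0.021 0.035]
tray [364. 178.] 0.96 [ 0.606 -0.268  0.007]
tray [251. 166.] 0.9 [0.631 0.056 0.063]
tray [386. 128.] 0.9 [ 0.758 -0.338  0.007]
tray_handle [359. 293.] 0.78 [ 0.283 -0.238 -0.001]
tray_handle [385. 128.] 0.66 [ 0.758 -0.338  0.007]
tray_handle [364. 181.] 0.62 [ 0.597 -0.268  0.006]
hex_bowl [107. 168.] 0.88 [0.642 0.474 0.015]
glass_dish [ 98. 236.] 0.74 [0.443 0.488 0.008]
riser_short [430. 165.] 0.71 [ 0.624 -0.43   0.082]
riser_tall [446. 231.] 0.63 [ 0.435 -0.442  0.126]
ring_cone [424. 278.] 0.59 [ 0.319 -0.406  0.042]
```

View pics/scene0.png

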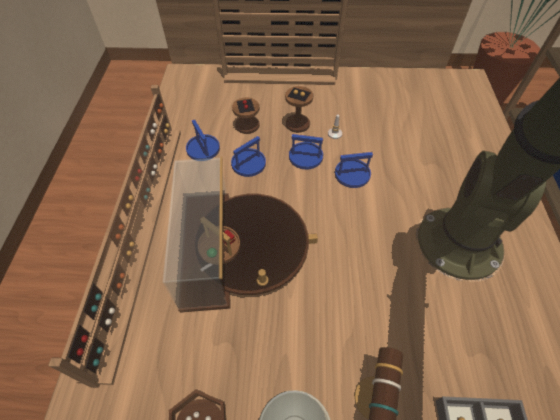

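View pics/top0.png

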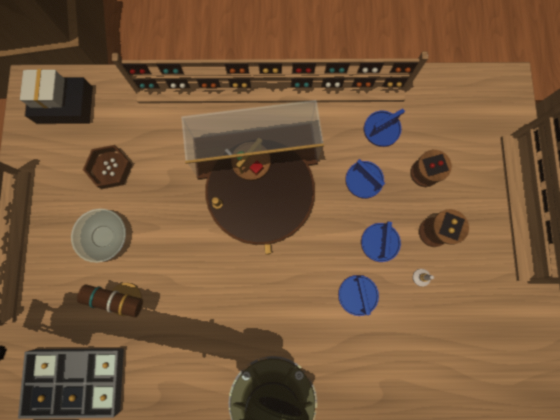

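```bash
python3 - <<'E'
from h import *
for n,b in [("top",(190,100,320,260)),("scene",(150,190,330,330))]:
    c=cam(n); x0,y0,x1,y1=b; cv2.imwrite(f"pics/{n}0z.png",cv2.resize(c["img"][y0:y1,x0:x1,::-1],None,fx=4,fy=4,interpolation=cv2.INTER_CUBIC))
    W=cloud(c); 
    m=(np.abs(W[...,2]-0.081)<0.004)&(np.abs(W[...,0]-.6)<.25)&(np.abs(W[...,1])<.22)
    print(n,m.sum(),np.round(W[m][:40],3).tolist())
    np.save(n+"_W.npy",W); np.save(n+"_img.npy",c["img"])
E
```

```text
top 47 [[0.669, -0.126, 0.083], [0.665, -0.126, 0.085], [0.663, -0.126, 0.083], [0.662, -0.126, 0.077], [0.633, 0.213, 0.078], [0.63, 0.213, 0.079], [0.626, 0.212, 0.082], [0.62, 0.212, 0.083], [0.617, 0.211, 0.084], [0.614, 0.081, 0.082], [0.612, 0.211, 0.082], [0.612, 0.087, 0.077], [0.612, 0.084, 0.079], [0.61, 0.212, 0.078], [0.533, 0.155, 0.085], [0.534, 0.153, 0.084], [0.534, 0.151, 0.08], [0.535, 0.148, 0.079], [0.531, 0.158, 0.083], [0.532, 0.156, 0.078], [0.531, 0.153, 0.084], [0.531, 0.15, 0.081], [0.532, 0.148, 0.078], [0.531, 0.145, 0.081], [0.529, 0.159, 0.079], [0.529, 0.156, 0.08], [0.528, 0.153, 0.082], [0.529, 0.151, 0.079], [0.529, 0.148, 0.081], [0.529, 0.145, 0.08], [0.529, 0.143, 0.077], [0.525, 0.158, 0.083], [0.526, 0.156, 0.082], [0.526, 0.153, 0.082], [0.526, 0.15, 0.082], [0.526, 0.147, 0.082], [0.526, 0.145, 0.081], [0.523, 0.158, 0.082], [0.523, 0.155, 0.082], [0.523, 0.153, 0.082]]
scene 92 [[0.655, -0.128, 0.082], [0.653, -0.132, 0.078], [0.653, -0.128, 0.079], [0.619, 0.085, 0.084], [0.611, 0.084, 0.081], [0.616, 0.087, 0.082], [0.613, 0.088, 0.083], [0.612, 0.085, 0.078], [0.616, 0.088, 0.078], [0.614, 0.088, 0.079], [0.532, 0.144, 0.081], [0.53, 0.144, 0.081], [0.527, 0.145, 0.083], [0.525, 0.143, 0.079], [0.535, 0.147, 0.081], [0.532, 0.146, 0.08], [0.53, 0.146, 0.08], [0.527, 0.147, 0.082], [0.525, 0.147, 0.082], [0.523, 0.147, 0.081], [0.534, 0.149, 0.08], [0.532, 0.149, 0.08], [0.53, 0.148, 0.079], [0.527, 0.15, 0.082], [0.525, 0.148, 0.079], [0.522, 0.15, 0.083], [0.52, 0.149, 0.08], [0.534, 0.152, 0.08], [0.532, 0.153, 0.083], [0.529, 0.152, 0.08], [0.527, 0.152, 0.081], [0.525, 0.152, 0.081], [0.522, 0.152, 0.082], [0.52, 0.151, 0.08], [0.534, 0.155, 0.082], [0.532, 0.155, 0.082], [0.529, 0.154, 0.08], [0.527, 0.157, 0.085], [0.524, 0.155, 0.081], [0.522, 0.155, 0.082]]
```

The scene view shows the hood with the tray behind its brass edge (handle around 229,247), the knob at (262,276) and the index pointer at (312,238). In the top view the knob is at (217,202) and the pointer at (268,249). There are four blue look-alike trays on the -y side.

View pics/top0z.png

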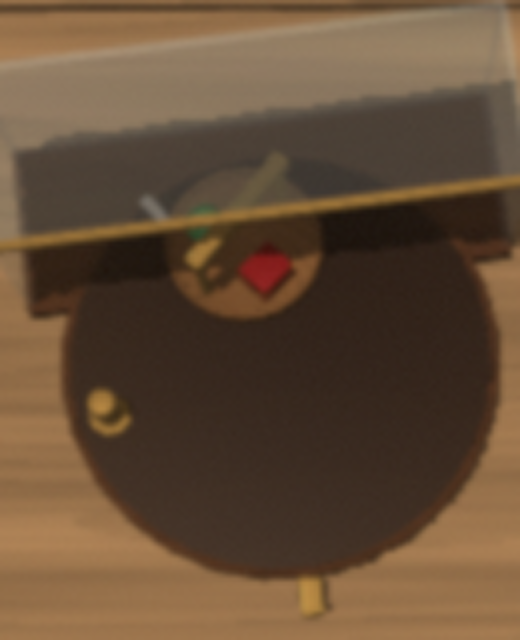

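View pics/scene0z.png

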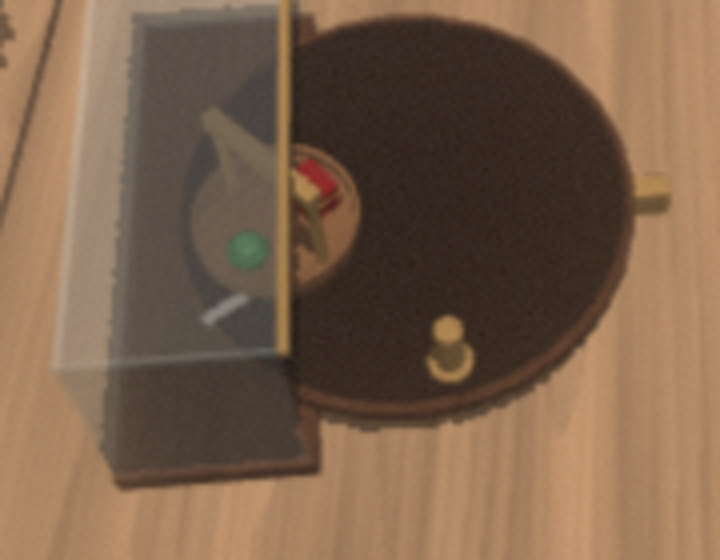

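```bash
python3 - <<'E'
from h import *
from scipy.optimize import least_squares
for n in ["top","scene"]:
    W=np.load(n+"_W.npy"); img=np.load(n+"_img.npy")
    m=(np.abs(W[...,2]-0.036)<0.005)&(np.abs(W[...,0]-.55)<.25)&(np.abs(W[...,1])<.25)
    P=W[m][:,:2]
    # outer boundary: convex hull points with x<0.58
    h=cv2.convexHull(P.astype(np.float32))[:,0]; h=h[h[:,0]<.56]
    f=least_squares(lambda p:np.hypot(h[:,0]-p[0],h[:,1]-p[1])-.155,[.53,.03],loss='soft_l1',f_scale=.003)
    print(n,"disc c",f.x,len(h),np.abs(f.fun).max())
    m=(np.abs(W[...,2]-0.081)<0.004)&(np.hypot(W[...,0]-.528,W[...,1]-.152)<.025)
    k=W[m]; print("knob",k[:,:2].mean(0),(k[:,:2].max(0)+k[:,:2].min(0))/2, k[:,2].mean())
    m=(np.abs(W[...,2]-0.173)<0.006)&(W[...,0]>.5)&(W[...,0]<.9)&(np.abs(W[...,1])<.25)
    if m.sum()>10: print("hood",m.sum(),cv2.minAreaRect(W[m][:,:2].astype(np.float32)))
    # pointer
    m=(W[...,2]>0.012)&(W[...,2]<0.034)&(W[...,0]>.34)&(W[...,0]<.42)&(np.abs(W[...,1])<.1)
    print("ptr",m.sum(),W[m].mean(0) if m.any() else 0)
E
```

```text
top disc c [0.56273215 0.02691303] 14 0.20134898738209808
knob [0.52726304 0.15135235] [0.52734072 0.15080384] 0.08091601822881991
hood 6811 ((0.7472843527793884, -0.0006429553031921387), (0.2831179201602936, 0.49909576773643494), 0.3996427655220032)
ptr 79 [0.40608096 0.01691651 0.02904563]
scene disc c [0.55484433 0.02011737] 15 0.1906832338143817
knob [0.52759546 0.15195772] [0.52713292 0.15158825] 0.08085435255971013
hood 6875 ((0.7747825980186462, -0.011296510696411133), (0.2836783826351166, 0.49297454953193665), 7.050837516784668)
ptr 84 [0.40277062 0.0179562  0.02547859]
```

```bash
python3 - <<'E'
from h import *
from scipy.optimize import least_squares
for n in ["top","scene"]:
    W=np.load(n+"_W.npy"); img=np.load(n+"_img.npy").astype(int)
    m=(np.abs(W[...,2]-0.036)<0.008)&(np.abs(W[...,0]-.55)<.22)&(np.abs(W[...,1]-.03)<.19)&(W[...,0]<.61)
    m=cv2.morphologyEx(m.astype(np.uint8),cv2.MORPH_OPEN,np.ones((3,3)))
    N,l,s,_=cv2.connectedComponentsWithStats(m); i=1+s[1:,4].argmax(); m=l==i
    P=W[m][:,:2]
    h=cv2.convexHull(P.astype(np.float32))[:,0]; h=h[h[:,0]<.56]
    for fr in (0,1):
        if fr: f=least_squares(lambda p:np.hypot(h[:,0]-p[0],h[:,1]-p[1])-p[2],[.53,.03,.15],loss='soft_l1',f_scale=.002)
        else: f=least_squares(lambda p:np.hypot(h[:,0]-p[0],h[:,1]-p[1])-.155,[.53,.03],loss='soft_l1',f_scale=.002)
        print(n,"disc c",f.x,len(h),np.abs(f.fun).max())
    c=f.x[:2]; d=np.array([.5272,.1515])-c; print("knob r,ang",np.hypot(*d),np.degrees(np.arctan2(d[1],d[0])))
    # brass
    hsv=cv2.cvtColor(np.load(n+"_img.npy"),cv2.COLOR_RGB2HSV)
    r=np.hypot(W[...,0]-c[0],W[...,1]-c[1])
    m=(W[...,2]>0.012)&(r>.157)&(r<.185)&(W[...,0]<.45)&(np.abs(W[...,1])<.06)
    if m.any():
        q=W[m].mean(0); print("ptr",m.sum(),q,np.degrees(np.arctan2(*(c-q[:2])[::-1])))
    # hood front edge: top points at z>.160 with min x per y
    m=(W[...,2]>0.160)&(W[...,2]<.18)&(W[...,0]>.55)&(W[...,0]<.85)&(W[...,1]>-.15)&(W[...,1]<.2)
    Q=W[m]; E=[]
    for y in np.arange(-.11,.18,.01):
        k=Q[np.abs(Q[:,1]-y)<.005]
        if len(k): E.append(k[k[:,0].argmin(),:2])
    E=np.array(E); a=np.polyfit(E[:,1],E[:,0],1); print("edge yaw",np.degrees(np.arctan(-a[0])),np.ptp(E[:,0]-np.polyval(a,E[:,1])))
    nrm=np.array([1,-a[0]])/np.hypot(1,a[0]); print("edge dist",((E-c)@nrm).mean())
E
```

```text
top disc c [0.56906609 0.03359903] 35 0.0009017298984326794
top disc c [0.56812184 0.0335242  0.15425739] 35 0.0007648611521743065
knob r,ang 0.12487147540933728 109.12994304698854
ptr 50 [0.40035872 0.01208601 0.02830891] 7.282271744028613
edge yaw 7.1022659739559435 0.0021930502567106824
edge dist 0.058612822529947005
scene disc c [0.56806444 0.03274738] 33 0.0024084718215671153
scene disc c [0.56885064 0.03260707 0.15566447] 33 0.0018199622986746766
knob r,ang 0.12597739506571223 109.30640608026252
ptr 71 [0.40009538 0.01516094 0.02418106] 5.902340165266843
edge yaw 7.047797930378369 0.0004932271056645732
edge dist 0.0574481942093102
```

```bash
cat >> h.py <<'E'
def rel(base_pos,base_rpy,targets):
    """targets: list of (xyz,yaw), tool down; returns rows in tool frame"""
    B=R.from_euler('xyz',base_rpy,degrees=True); out=[]
    for p,y in targets:
        t=B.inv().apply(np.array(p)-base_pos); r=(B.inv()*R.from_euler('xyz',[180,0,y],degrees=True)).as_rotvec(degrees=True)
        out.append([*np.round(t,4).tolist(),*np.round(r,1).tolist()])
    return out
E
python3 - <<'E'
from h import *
o=get_obs()
print(rel(o['tool_pos'],o['tool_rot'],[((.5272,.1515,.20),92),((.5272,.1515,.20),19)]))
E
```

```text
[[-0.466, -0.3607, 0.0226, 0.0, -0.0, 72.2], [-0.466, -0.3607, 0.0226, 0.0, -0.0, 145.2]]
```

Request:
{"method": "arm_command", "body": {
  "targets": [
    [[-0.466,-0.361,0.02,0,0,72,-1],[-0.466,-0.361,0.02,0,0,72,-1],[-0.466,-0.361,0.02,0,0,72,-1],[-0.466,-0.361,0.02,0,0,72,-1],[-0.466,-0.361,0.02,0,0,72,-1],[-0.466,-0.361,0.02,0,0,72,-1],[-0.466,-0.361,0.02,0,0,72,-1],[-0.466,-0.361,0.02,0,0,100,-1],[-0.466,-0.361,0.02,0,0,100,-1],[-0.466,-0.361,0.02,0,0,100,-1]]
  ]
}}

```text
time_s: 2.3
tool_pos: [0.4748, 0.2217, 0.206]
tool_rot: [180.0, -0.1, 77.9]
force: [1.0, 0.5, -0.7]
grip_width: 0.0871
```

```bash
python3 - <<'E'
from h import *
o=get_obs();print(o['qpos'],o['tool_pos'],o['tool_rot'],o['force'])
print(rel(o['tool_pos'],o['tool_rot'],[((.5272,.1515,.20),19)]))
E
```

```text
[-48.44998319   3.227416    21.41083581 103.07570748  -1.25698705
  73.85620467 -38.80900476] [0.47475641 0.22173985 0.20599149] [ 1.79967120e+02 -6.51758348e-02  7.79128842e+01] [ 1.04383093  0.45091424 -0.71913457]
[[-0.0577, 0.066, 0.006, -0.0, -0.1, 58.9]]
```

Request:
{"method": "arm_command", "body": {
  "targets": [
    [[-0.058,0.066,0.006,0,0,59,-1],[-0.058,0.066,0.006,0,0,59,-1],[-0.058,0.066,0.006,0,0,59,-1],[-0.058,0.066,0.006,0,0,59,-1],[-0.058,0.066,0.006,0,0,59,-1],[-0.058,0.066,0.006,0,0,59,-1],[-0.058,0.066,0.006,0,0,59,-1],[-0.058,0.066,0.006,0,0,59,-1],[-0.058,0.066,0.006,0,0,59,-1],[-0.058,0.066,0.006,0,0,59,-1]]
  ]
}}

```text
time_s: 3.3
tool_pos: [0.5266, 0.1533, 0.1997]
tool_rot: [-180.0, -0.0, 19.4]
force: [0.6, -0.6, -0.4]
grip_width: 0.0869
```

```bash
python3 - <<'E'
from h import *
o=get_obs();print(o['qpos'],o['tool_pos'],o['tool_rot'],o['force'])
print(rel(o['tool_pos'],o['tool_rot'],[((.5272,.1515,.06),19)]))
for n in ["scene","top"]:
    save(cam(n),n+"1.png")
E
```

```text
[-45.85847078   6.88672137  29.19284613 100.56378682  -3.50646215
  73.43820029 -86.45645481] [0.52660056 0.15326661 0.19966832] [-1.79992400e+02 -8.82898699e-03  1.93853225e+01] [ 0.64082561 -0.64444896 -0.40845077]
[[-0.0, 0.0019, 0.1397, -0.0, -0.0, 0.4]]
```

View pics/scene1.png

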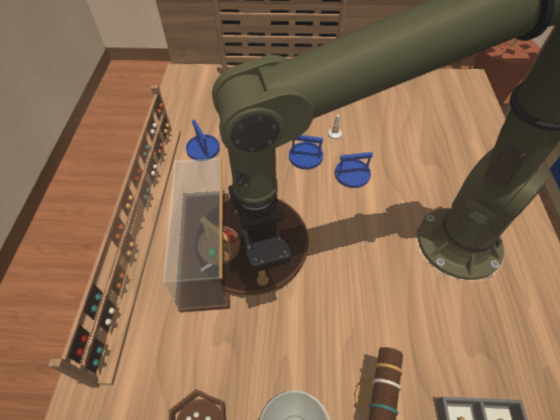

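View pics/top1.png

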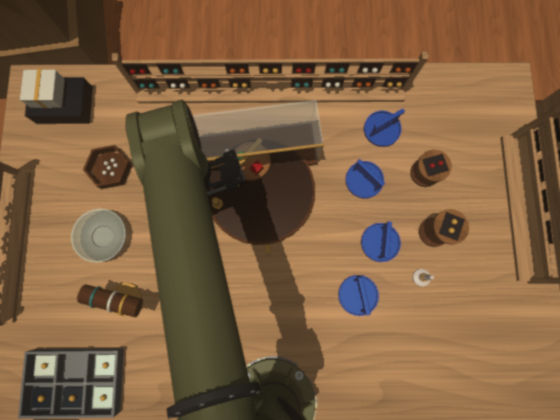

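The gripper is above the knob, body clear of the hood edge. Next I check how much clearance the arm has over the hood before lowering it.

```bash
python3 - <<'E'
from h import *
for n in ["scene","top"]:
    W=cloud(cam(n)); c=np.array([.5685,.0332]); a=np.radians(7.05)
    d=W[...,:2]-c; xs=d@[np.cos(a),np.sin(a)]; ys=d@[-np.sin(a),np.cos(a)]
    m=(xs>.04)&(xs<.19)&(np.abs(ys)<.19)&(W[...,2]>.2)
    print(n,m.sum(), np.nanmin(W[m][:,2]) if m.any() else '')
    m=(W[...,2]>.2)&(W[...,2]<.36)&(xs>-.2)&(np.abs(ys)<.25)
    if m.any(): print("low parts: xs max",xs[m].max(),"ys",ys[m].min(),ys[m].max())
E
```

```text
scene 0 
low parts: xs max 0.02766128301686269 ys 0.03894622996007507 0.22497471564268845
top 0 
low parts: xs max 0.02730170385707673 ys 0.026557183085013814 0.11174859800761479
```

Request:
{"method": "arm_command", "body": {
  "targets": [
    [[0,0,0.03,0,0,0,-1],[0,0,0.06,0,0,0,-1],[0,0,0.09,0,0,0,-1],[0,0,0.105,0,0,0,-1],[0,0,0.12,0,0,0,-1],[0,0,0.13,0,0,0,-1],[0,0,0.14,0,0,0,-1],[0,0,0.14,0,0,0,-1],[0,0,0.14,0,0,0,-1]]
  ]
}}

```text
time_s: 4.4
tool_pos: [0.5271, 0.1533, 0.0601]
tool_rot: [-180.0, -0.0, 19.3]
force: [0.3, -0.2, -0.1]
grip_width: 0.0871
```

```bash
python3 - <<'E'
from h import *
o=get_obs();print(o['qpos'],o['tool_pos'],o['tool_rot'],o['force'])
c=cam("scene"); cv2.imwrite("pics/s2.png",cv2.resize(c["img"][150:330,150:350,::-1],None,fx=3.5,fy=3.5))
E
```

```text
[-44.00047072  15.19003474  28.38058137 109.06322537  -8.4735499
  57.73881695 -82.66671545] [0.52707869 0.15331634 0.06006214] [-1.79998875e+02 -4.74707320e-02  1.92561566e+01] [ 0.30366708 -0.19108423 -0.08547059]
```

View pics/s2.png

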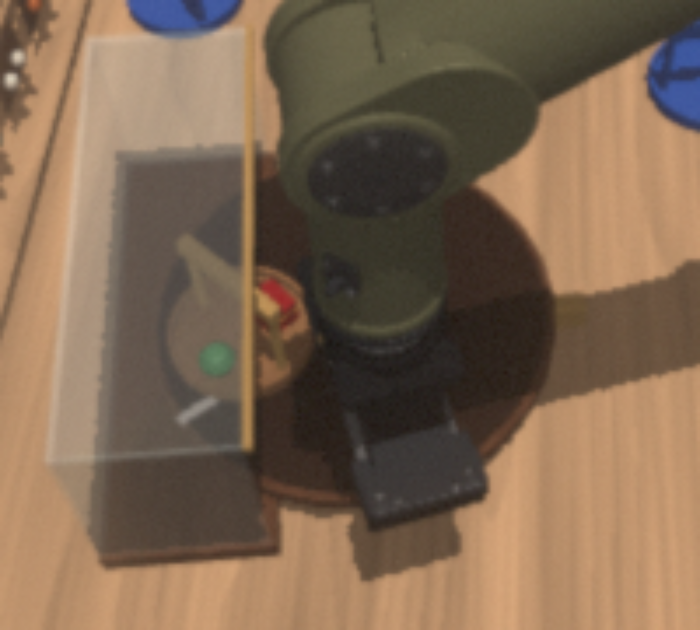

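The gripper straddles the knob and clears both hood and handle. Closing.

Request:
{"method": "arm_command", "body": {
  "targets": [
    [[0,0.002,0,0,0,0,1],[0,0.002,0,0,0,0,1],[0,0.002,0,0,0,0,1],[0,0.002,0,0,0,0,1],[0,0.002,0,0,0,0,1],[0,0.002,0,0,0,0,1],[0,0.002,0,0,0,0,1],[0,0.002,0,0,0,0,1]]
  ],
  "newtons": 20
}}

```text
time_s: 5.25
tool_pos: [0.5273, 0.1513, 0.0596]
tool_rot: [-180.0, -0.0, 19.3]
force: [-0.3, 0.5, -0.0]
grip_width: 0.0309
```

```bash
cat >> h.py <<'E'
C=np.array([.5685,.0332])
def arc(phi0,r,dphis,z,yaw0,p0,rpy0):
    return rel(p0,rpy0,[((C[0]+r*np.cos(np.radians(phi0+d)),C[1]+r*np.sin(np.radians(phi0+d)),z),yaw0+d) for d in dphis])
E
python3 - <<'E'
from h import *
o=get_obs();print(o['qpos'],o['tool_pos'],o['tool_rot'],o['force'],o['wrist_torque'],o['grip_width'])
d=o['tool_pos'][:2]-C; r=np.hypot(*d); ph=np.degrees(np.arctan2(d[1],d[0])); print(r,ph)
for x in arc(ph,r,range(4,41,4),o['tool_pos'][2],o['tool_rot'][2],o['tool_pos'],o['tool_rot']): print(x)
E
```

```text
[-43.84447245  15.22439887  28.43896006 109.09544967  -8.50797751
  57.73156498 -82.43130805] [0.52727695 0.15131996 0.05959365] [-1.79997684e+02 -1.67363309e-03  1.92568422e+01] [-0.2514496   0.46866301 -0.01108501] [-0.06491426  0.09327616 -0.00073045] 0.030924291721307458
0.12510661422381666 109.23863503504606
[-0.0087, 0.0003, -0.0, -0.0, -0.0, -4.0]
[-0.0174, 0.0012, -0.0, -0.0, -0.0, -8.0]
[-0.026, 0.0027, -0.0, -0.0, -0.0, -12.0]
[-0.0345, 0.0048, -0.0, -0.0, -0.0, -16.0]
[-0.0428, 0.0075, -0.0, -0.0, -0.0, -20.0]
[-0.0509, 0.0108, -0.0, -0.0, -0.0, -24.0]
[-0.0587, 0.0146, -0.0, -0.0, -0.0, -28.0]
[-0.0663, 0.019, -0.0, -0.0, -0.0, -32.0]
[-0.0735, 0.0239, -0.0, -0.0, -0.0, -36.0]
[-0.0804, 0.0292, -0.0, -0.0, -0.0, -40.0]
```

Request:
{"method": "arm_command", "body": {
  "targets": [
    [[0,0,0,0,0,0,1],[0,0,0,0,0,0,1],[0,0,0,0,0,0,1],[0,0,0,0,0,0,1],[0,0,0,0,0,0,1]]
  ]
}}

```text
time_s: 5.75
tool_pos: [0.5276, 0.1505, 0.0596]
tool_rot: [179.9, -0.0, 19.2]
force: [2.0, -3.4, -0.7]
grip_width: 0.0175
```

Request:
{"method": "arm_command", "body": {
  "targets": [
    [[-0.0044,0.0001,0,0,0,-2,1],[-0.0109,0.0005,0,0,0,-5,1],[-0.0195,0.0015,0,0,0,-9,1],[-0.026,0.0027,0,0,0,-12,1],[-0.0345,0.0048,0,0,0,-16,1],[-0.0428,0.0075,0,0,0,-20,1],[-0.0509,0.0108,0,0,0,-24,1],[-0.0587,0.0146,0,0,0,-28,1],[-0.0663,0.019,0,0,0,-32,1],[-0.0735,0.0239,0,0,0,-36,1]]
  ]
}}

```text
time_s: 6.75
tool_pos: [0.4661, 0.1048, 0.0596]
tool_rot: [180.0, -0.1, 55.4]
force: [2.8, -1.8, -3.8]
grip_width: 0.0174
```

```bash
python3 - <<'E'
from h import *
o=get_obs();print(o['qpos'],o['force'],o['wrist_torque'],o['grip_width'])
d=o['tool_pos'][:2]-C; r=np.hypot(*d); ph=np.degrees(np.arctan2(d[1],d[0])); print(r,ph,o['tool_rot'])
c=cam("top"); cv2.imwrite("pics/t3.png",cv2.resize(c["img"][90:290,150:400,::-1],None,fx=3,fy=3))
E
```

```text
[-40.41950327   6.1109864   25.89480405 118.53088491  -3.24939919
  55.90879403 -47.41523468] [ 2.81791133 -1.77107245 -3.77872427] [-0.35512857 -0.63558442 -0.09089725] 0.017407060535299473
0.12491940038003675 145.03026196874626 [ 1.79953213e+02 -9.38303473e-02  5.54196383e+01]
```

View pics/t3.png

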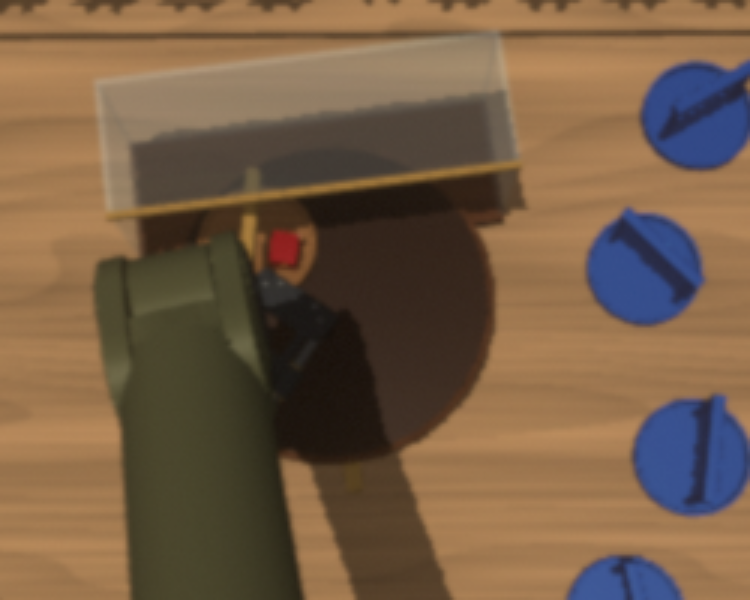

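The tray is riding round; the red box and the handle show at (285,245) and (248,230). I continue along the arc with small forces.

Request:
{"method": "arm_command", "body": {
  "targets": [
    [[-0.0087,0.0003,0,0,0,-4,1],[-0.0174,0.0012,0,0,0,-8,1],[-0.026,0.0027,0,0,0,-12,1],[-0.0345,0.0048,0,0,0,-16,1],[-0.0428,0.0075,0,0,0,-20,1],[-0.0509,0.0108,0,0,0,-24,1],[-0.0587,0.0146,0,0,0,-28,1],[-0.0663,0.019,0,0,0,-32,1],[-0.0735,0.0239,0,0,0,-36,1],[-0.0804,0.0292,0,0,0,-40,1]]
  ]
}}

```text
time_s: 7.8
tool_pos: [0.4432, 0.023, 0.0596]
tool_rot: [-179.9, -0.1, 95.4]
force: [-1.8, 0.2, -0.3]
grip_width: 0.0173
```

```bash
python3 - <<'E'
from h import *
o=get_obs();print(o['qpos'],o['force'],o['wrist_torque'],o['grip_width'])
d=o['tool_pos'][:2]-C; r=np.hypot(*d); ph=np.degrees(np.arctan2(d[1],d[0])); print(r,ph,o['tool_rot'])
E
```

```text
[-34.25859622   1.73041585  28.55121573 122.76375843  -1.14203667
  55.81068146   0.28839168] [-1.79782285  0.24563132 -0.29238421] [ 0.15382755  0.22729986 -0.10580011] 0.017259423617063344
0.12576608800692995 -175.32543152809833 [-1.79910050e+02 -1.17157420e-01  9.53634693e+01]
```

Request:
{"method": "arm_command", "body": {
  "targets": [
    [[-0.0087,0.0003,0,0,0,-4,1],[-0.0174,0.0012,0,0,0,-8,1],[-0.026,0.0027,0,0,0,-12,1],[-0.0345,0.0048,0,0,0,-16,1],[-0.0428,0.0075,0,0,0,-20,1],[-0.0509,0.0108,0,0,0,-24,1],[-0.0587,0.0146,0,0,0,-28,1],[-0.0663,0.019,0,0,0,-32,1],[-0.0735,0.0239,0,0,0,-36,1],[-0.0804,0.0292,0,0,0,-40,1]]
  ]
}}

```text
time_s: 8.8
tool_pos: [0.4788, -0.0557, 0.0595]
tool_rot: [-179.9, -0.2, 135.3]
force: [-5.2, -2.1, 3.9]
grip_width: 0.0175
```

```bash
python3 - <<'E'
from h import *
o=get_obs();print(o['qpos'],o['force'],o['wrist_torque'],o['grip_width'])
d=o['tool_pos'][:2]-C; r=np.hypot(*d); ph=np.degrees(np.arctan2(d[1],d[0])); print(r,ph+360,o['tool_rot'])
for x in arc(ph,r,[3,6,10,14,18,21,24,26,28,30,31],o['tool_pos'][2],o['tool_rot'][2],o['tool_pos'],o['tool_rot']): print(x)
c=cam("top"); cv2.imwrite("pics/t4.png",cv2.resize(c["img"][90:290,150:400,::-1],None,fx=3,fy=3))
c=cam("scene"); cv2.imwrite("pics/s4.png",cv2.resize(c["img"][130:330,150:350,::-1],None,fx=3,fy=3))
E
```

```text
[-26.47041423   7.17978663  31.84592407 117.8663236   -4.56340345
  56.34885684  53.05422716] [-5.19489389 -2.07818788  3.92917251] [-0.494927    1.0205808   0.01639226] 0.01747696344979042
0.12629833580167837 224.7686702977874 [-179.86087001   -0.1945058   135.33203329]
[-0.0066, 0.0001, -0.0, -0.1, -0.2, -3.0]
[-0.0132, 0.0006, -0.0, -0.1, -0.2, -6.0]
[-0.0219, 0.0017, -0.0001, -0.1, -0.2, -10.0]
[-0.0306, 0.0035, -0.0001, -0.1, -0.2, -14.0]
[-0.0391, 0.0058, -0.0001, -0.1, -0.2, -18.0]
[-0.0453, 0.0079, -0.0002, -0.1, -0.2, -21.0]
[-0.0515, 0.0104, -0.0002, -0.1, -0.2, -24.0]
[-0.0555, 0.0122, -0.0002, -0.1, -0.2, -26.0]
[-0.0594, 0.0142, -0.0002, -0.1, -0.2, -28.0]
[-0.0633, 0.0163, -0.0003, -0.1, -0.2, -30.0]
[-0.0652, 0.0174, -0.0003, -0.1, -0.2, -31.0]
```

View pics/t4.png

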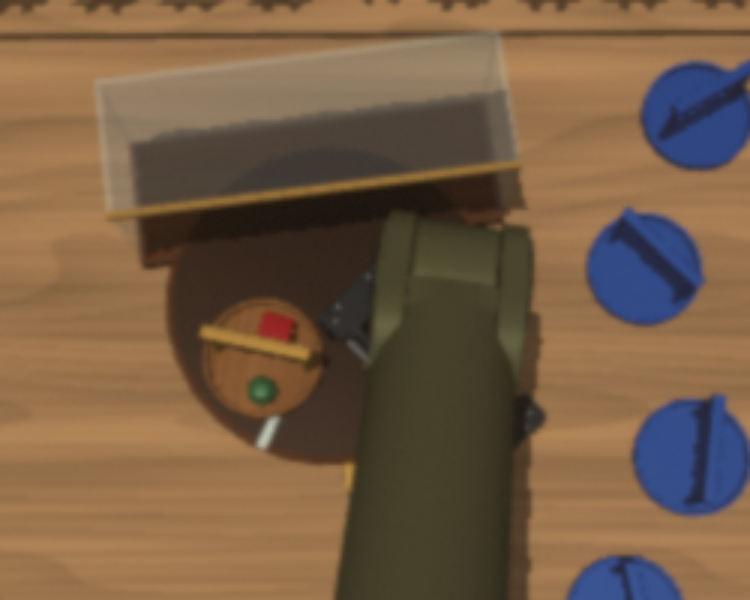

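View pics/s4.png

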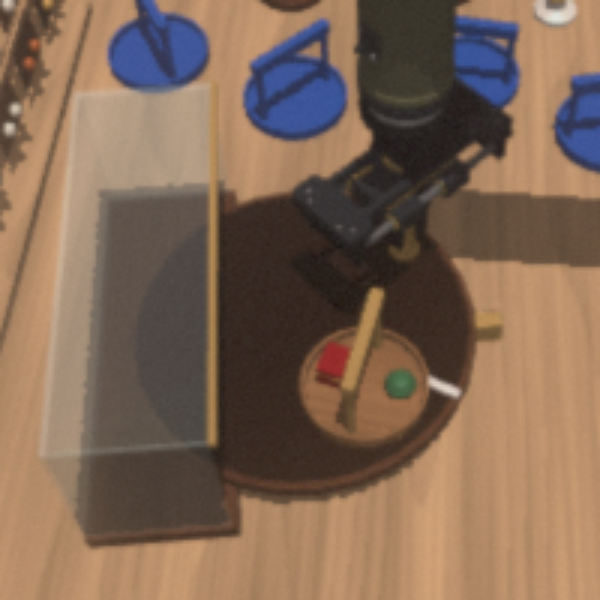

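The tray is out of the hood with both pieces on it and the white line about 30° short of the pointer. Now the last part of the arc, more slowly.

Request:
{"method": "arm_command", "body": {
  "targets": [
    [[-0.0066,0.0005,0,0,0,-3,1],[-0.0132,0.0014,0,0,0,-6,1],[-0.0197,0.0023,0,0,0,-9,1],[-0.0262,0.0036,0,0,0,-12,1],[-0.0325,0.005,0,0,0,-15,1],[-0.039,0.0067,0,0,0,-18,1],[-0.0452,0.0088,0,0,0,-21,1],[-0.0513,0.0113,0,0,0,-24,1],[-0.0553,0.0131,0,0,0,-26,1],[-0.0592,0.0151,0,0,0,-28,1]]
  ]
}}

```text
time_s: 9.9
tool_pos: [0.532, -0.0877, 0.0596]
tool_rot: [-179.9, -0.1, 163.2]
force: [-4.1, -4.6, 3.1]
grip_width: 0.0174
```

```bash
python3 - <<'E'
from h import *
o=get_obs();print(o['qpos'],o['force'],o['wrist_torque'],o['grip_width'])
d=o['tool_pos'][:2]-C; r=np.hypot(*d); ph=np.degrees(np.arctan2(d[1],d[0])); print(r,ph+360,o['tool_rot'])
E
```

```text
[-19.84444228  14.29753464  29.62357513 110.30545716  -8.2104144
  57.60469423  86.6188555 ] [-4.08828645 -4.62828445  3.10698391] [-1.0310398   0.83697988  0.15993778] 0.017401911629338653
0.12626375079914556 253.1792377692351 [-1.79896871e+02 -1.20185806e-01  1.63171311e+02]
```

Request:
{"method": "arm_command", "body": {
  "targets": [
    [[-0.0022,0.0005,0,0,0,-1,1],[-0.0044,0.0006,0,0,0,-2,1],[-0.0066,0.0007,0,0,0,-3,1],[-0.008,0.0008,0,0,0,-3.5,1],[-0.008,0.0008,0,0,0,-3.5,1]]
  ]
}}

```text
time_s: 10.4
tool_pos: [0.5383, -0.0894, 0.0595]
tool_rot: [-179.9, -0.3, 166.6]
force: [-7.9, -4.9, 7.1]
grip_width: 0.0174
```

```bash
python3 - <<'E'
from h import *
o=get_obs();print(o['force'],o['wrist_torque'],o['grip_width'])
d=o['tool_pos'][:2]-C; r=np.hypot(*d); ph=np.degrees(np.arctan2(d[1],d[0])); print(r,ph+360,o['tool_rot'])
c=cam("top"); cv2.imwrite("pics/t5.png",cv2.resize(c["img"][130:280,180:330,::-1],None,fx=4,fy=4))
E
```

```text
[-7.90837812 -4.87657158  7.06104039] [-1.04742381  1.6957905   0.11769638] 0.01743143643323341
0.12624091297450968 256.14970565267055 [-179.87764318   -0.30542752  166.57262039]
```

View pics/t5.png

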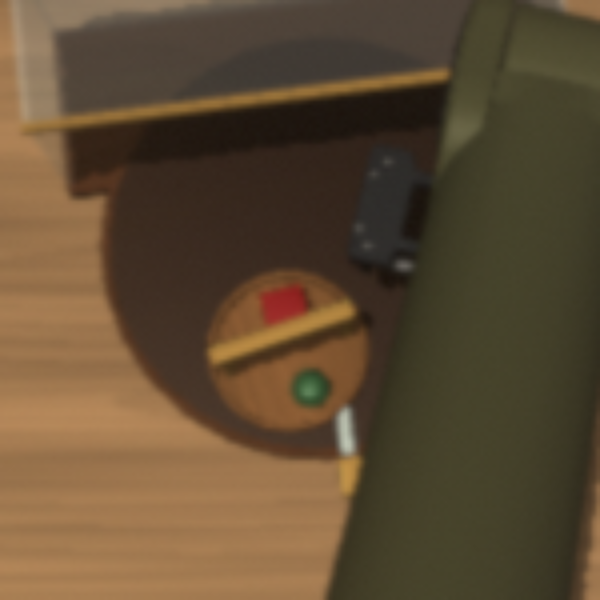

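Request:
{"method": "arm_command", "body": {
  "targets": [
    [[-0.0015,0,0,0,0,0,1],[-0.003,0,0,0,0,0,1],[-0.003,0,0,0,0,0,1],[-0.003,0,0,0,0,0,1]]
  ]
}}

```text
time_s: 10.85
tool_pos: [0.5384, -0.0894, 0.0594]
tool_rot: [-179.9, -0.7, 166.5]
force: [-15.0, -3.1, 14.9]
grip_width: 0.0176
```

```bash
python3 - <<'E'
from h import *
o=get_obs();print(o['force'],o['wrist_torque'],o['grip_width'])
d=o['tool_pos'][:2]-C; r=np.hypot(*d); ph=np.degrees(np.arctan2(d[1],d[0])); print(r,ph+360,o['tool_rot'])
E
```

```text
[-14.98728119  -3.13419677  14.94661172] [-0.69884986  3.37948194  0.00686559] 0.01763815816947685
0.12624777738471016 256.2115501390788 [-179.90198616   -0.65519782  166.54878813]
```

The position is unchanged while the force has doubled, so it is at the stop. I release the knob and rise.

Request:
{"method": "arm_command", "body": {
  "targets": [
    [[0.002,0,0,0,0,0,1],[0.003,0,0,0,0,0,-1],[0.003,0,0,0,0,0,-1],[0.003,0,0,0,0,0,-1],[0.003,0,0,0,0,0,-1],[0.003,0,0,0,0,0,-1],[0.003,0,0,0,0,0,-1]]
  ]
}}

```text
time_s: 11.55
tool_pos: [0.5412, -0.0878, 0.0596]
tool_rot: [180.0, 0.0, 166.8]
force: [1.5, -0.6, 0.1]
grip_width: 0.0575
```

Request:
{"method": "arm_command", "body": {
  "targets": [
    [[0,0,-0.02,0,0,0,-1],[0,0,-0.04,0,0,0,-1],[0,0,-0.08,0,0,0,-1],[0,0,-0.12,0,0,0,-1],[0,0,-0.16,0,0,0,-1],[0,0,-0.18,0,0,0,-1],[0,0,-0.18,0,0,0,-1]]
  ]
}}

```text
time_s: 12.25
tool_pos: [0.543, -0.0884, 0.2433]
tool_rot: [179.9, 0.4, 166.7]
force: [0.6, 0.6, 0.6]
grip_width: 0.0868
```

```bash
python3 - <<'E'
from h import *
o=get_obs();print(o['tool_pos'],o['tool_rot'],o['force'],o['grip_width'])
for n in ["top","scene"]:
    c=cam(n); W=cloud(c); b=(170,100,330,280) if n=="top" else (150,170,330,330)
    cv2.imwrite(f"pics/{n}6.png",cv2.resize(c["img"][b[1]:b[3],b[0]:b[2],::-1],None,fx=3.3,fy=3.3))
    m=(np.abs(W[...,2]-.124)<.007)&(np.hypot(W[...,0]-.49,W[...,1]-.06)<.08)
    P=W[m]; r=cv2.minAreaRect(P[:,:2].astype(np.float32)); u,s,v=np.linalg.svd(P[:,:2]-P[:,:2].mean(0))
    print(n,m.sum(),r,P.mean(0),np.degrees(np.arctan2(v[0,1],v[0,0])))
    t=(P[:,:2]-P[:,:2].mean(0))@v[0]; print("mid",P[:,:2].mean(0)+v[0]*(t.max()+t.min())/2,np.ptp(t))
    print([ (np.round(d["position"]),round(d["conf"],2)) for d in search_frame("tray_handle",n)])
E
```

```text
[ 0.54304323 -0.08843322  0.24334823] [179.88610684   0.38373173 166.73996379] [0.57814117 0.59610979 0.62369178] 0.08681005141069946
top 184 ((0.4863550662994385, 0.05487377569079399), (0.012926368042826653, 0.09494919329881668), 19.08595848083496) [0.48591588 0.05497786 0.12358241] -70.88926445112584
mid [0.48599516 0.05474905] 0.09495027334012066
[(array([384., 127.]), 0.95), (array([360., 295.]), 0.83), (array([370., 186.]), 0.69), (array([248., 216.]), 0.6), (array([381., 239.]), 0.57)]
scene 179 ((0.4859684705734253, 0.054636385291814804), (0.012132545933127403, 0.09662898629903793), 18.67367935180664) [0.48547711 0.05753994 0.12328174] 108.80070110425562
mid [0.48641192 0.05479405] 0.0966323930790113
[(array([302., 154.]), 0.96), (array([281., 244.]), 0.76), (array([200., 147.]), 0.66), (array([246., 164.]), 0.65), (array([353., 170.]), 0.6)]
```

View pics/top6.png

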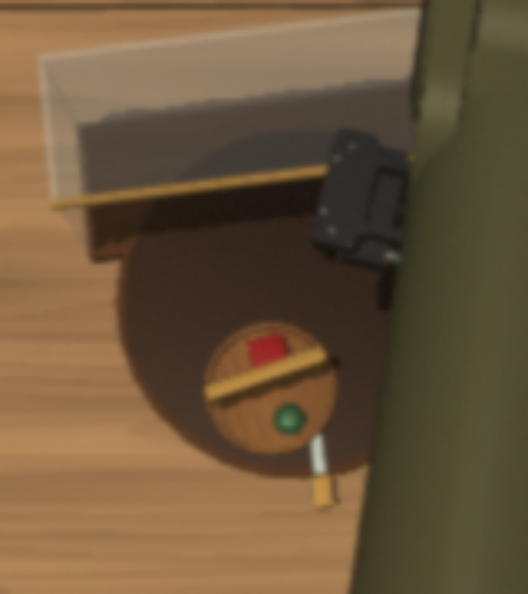

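View pics/scene6.png

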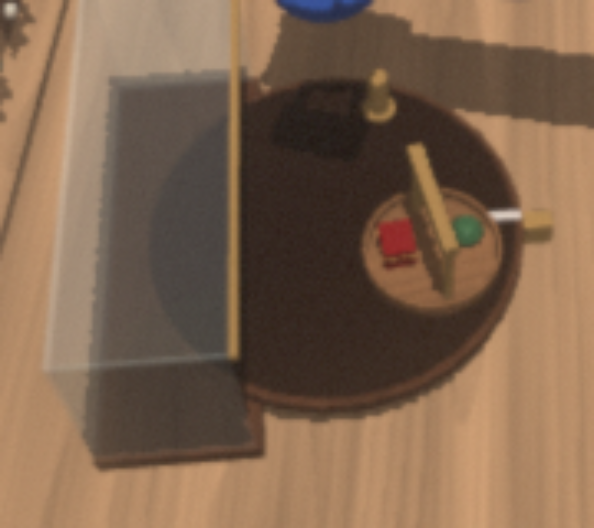

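Handle centre is at (0.486, 0.055) with the bar along 108.8°; both cameras agree. The white line meets the pointer.

```bash
python3 - <<'E'
from h import *
o=get_obs();print(rel(o['tool_pos'],o['tool_rot'],[((.4862,.0548,.22),108.8)]))
E
```

```text
[[0.0851, 0.1265, 0.0181, -0.1, -0.1, 58.0]]
```

Request:
{"method": "arm_command", "body": {
  "targets": [
    [[0.085,0.1265,0.018,0,0,58,-1],[0.085,0.1265,0.018,0,0,58,-1],[0.085,0.1265,0.018,0,0,58,-1],[0.085,0.1265,0.018,0,0,58,-1],[0.085,0.1265,0.018,0,0,58,-1],[0.085,0.1265,0.018,0,0,58,-1],[0.085,0.1265,0.018,0,0,58,-1],[0.085,0.1265,0.018,0,0,58,-1],[0.085,0.1265,0.018,0,0,58,-1],[0.085,0.1265,0.018,0,0,58,-1]]
  ]
}}

```text
time_s: 13.45
tool_pos: [0.4869, 0.0544, 0.221]
tool_rot: [-179.9, -0.0, 108.9]
force: [-0.3, -0.9, 0.5]
grip_width: 0.0873
```

Request:
{"method": "arm_command", "body": {
  "targets": [
    [[0,0,0,0,0,0,-1],[0,0,0,0,0,0,-1],[0,0,0,0,0,0,-1]]
  ]
}}

```text
time_s: 13.75
tool_pos: [0.4872, 0.0545, 0.2216]
tool_rot: [180.0, -0.0, 108.8]
force: [-0.5, 0.5, 0.4]
grip_width: 0.0872
```

```bash
python3 - <<'E'
from h import *
o=get_obs();print(o['qpos'],o['tool_pos'],o['tool_rot'],o['force']);print(rel(o['tool_pos'],o['tool_rot'],[((.4862,.0548,.097),108.8)]))
E
```

```text
[-31.37790585  -1.79426802  21.573121   105.96016067   0.67467443
  75.703552     8.7992309 ] [0.48720932 0.05450131 0.22160583] [ 1.79993270e+02 -4.86923328e-03  1.08780165e+02] [-0.50929773  0.4598991   0.44695228]
[[0.0006, -0.0009, 0.1246, 0.0, -0.0, -0.0]]
```

Request:
{"method": "arm_command", "body": {
  "targets": [
    [[0.0006,-0.0009,0.03,0,0,0,-1],[0.0006,-0.0009,0.06,0,0,0,-1],[0.0006,-0.0009,0.08,0,0,0,-1],[0.0006,-0.0009,0.1,0,0,0,-1],[0.0006,-0.0009,0.115,0,0,0,-1],[0.0006,-0.0009,0.1245,0,0,0,-1],[0.0006,-0.0009,0.1245,0,0,0,-1],[0.0006,-0.0009,0.1245,0,0,0,-1]]
  ]
}}

```text
time_s: 14.55
tool_pos: [0.4866, 0.0549, 0.0976]
tool_rot: [180.0, 0.0, 108.8]
force: [0.2, -0.0, -0.3]
grip_width: 0.0869
```

```bash
python3 - <<'E'
from h import *
o=get_obs();print(o['tool_pos'],o['tool_rot'],o['force'])
c=cam("scene"); cv2.imwrite("pics/s7.png",cv2.resize(c["img"][150:330,180:380,::-1],None,fx=3.3,fy=3.3))
E
```

```text
[0.48655161 0.05487149 0.09759917] [1.79962689e+02 4.81724046e-03 1.08762925e+02] [ 0.1707287  -0.00296153 -0.2539269 ]
```

View pics/s7.png

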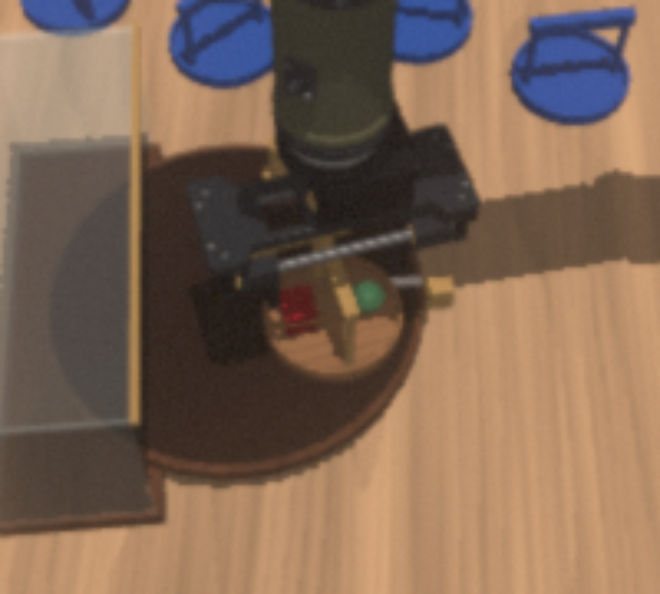

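The fingers straddle the bar. Closing.

Request:
{"method": "arm_command", "body": {
  "targets": [
    [[0,0,0,0,0,0,1],[0,0,0,0,0,0,1],[0,0,0,0,0,0,1],[0,0,0,0,0,0,1],[0,0,0,0,0,0,1],[0,0,0,0,0,0,1],[0,0,0,0,0,0,1],[0,0,0,0,0,0,1],[0,0,0,0,0,0,1],[0,0,0,0,0,0,1]]
  ],
  "newtons": 30
}}

```text
time_s: 15.6
tool_pos: [0.4862, 0.0548, 0.0971]
tool_rot: [180.0, -0.0, 108.8]
force: [-0.3, 0.3, -0.3]
grip_width: 0.0146
```

Request:
{"method": "arm_command", "body": {
  "targets": [
    [[0,0,0,0,0,0,1],[0,0,0,0,0,0,1],[0,0,0,0,0,0,1],[0,0,0,0,0,0,1],[0,0,0,0,0,0,1],[0,0,0,0,0,0,1],[0,0,0,0,0,0,1],[0,0,0,0,0,0,1]]
  ]
}}

```text
time_s: 16.4
tool_pos: [0.4861, 0.0548, 0.097]
tool_rot: [-180.0, -0.0, 108.8]
force: [-0.4, 0.5, 0.2]
grip_width: 0.0116
```

Grip is 11.6 mm on the 12 mm bar. Lifting smoothly by 100 mm.

Request:
{"method": "arm_command", "body": {
  "targets": [
    [[0,0,-0.002,0,0,0,1],[0,0,-0.005,0,0,0,1],[0,0,-0.01,0,0,0,1],[0,0,-0.016,0,0,0,1],[0,0,-0.023,0,0,0,1],[0,0,-0.03,0,0,0,1],[0,0,-0.037,0,0,0,1],[0,0,-0.044,0,0,0,1],[0,0,-0.05,0,0,0,1],[0,0,-0.055,0,0,0,1]]
  ]
}}

```text
time_s: 17.4
tool_pos: [0.4863, 0.0548, 0.1528]
tool_rot: [180.0, -0.0, 108.8]
force: [0.2, 0.6, -3.2]
grip_width: 0.0112
```

Request:
{"method": "arm_command", "body": {
  "targets": [
    [[0,0,-0.006,0,0,0,1],[0,0,-0.013,0,0,0,1],[0,0,-0.02,0,0,0,1],[0,0,-0.027,0,0,0,1],[0,0,-0.034,0,0,0,1],[0,0,-0.039,0,0,0,1],[0,0,-0.043,0,0,0,1],[0,0,-0.045,0,0,0,1],[0,0,-0.045,0,0,0,1],[0,0,-0.045,0,0,0,1]]
  ]
}}

```text
time_s: 18.4
tool_pos: [0.486, 0.0548, 0.1969]
tool_rot: [-180.0, -0.0, 108.8]
force: [-0.6, 0.3, -3.4]
grip_width: 0.0112
```

Request:
{"method": "arm_command", "body": {
  "targets": [
    [[0,0,0,0,0,0,1],[0,0,0,0,0,0,1],[0,0,0,0,0,0,1],[0,0,0,0,0,0,1],[0,0,0,0,0,0,1],[0,0,0,0,0,0,1],[0,0,0,0,0,0,1]]
  ]
}}

```text
time_s: 19.1
tool_pos: [0.4862, 0.0548, 0.1971]
tool_rot: [180.0, -0.0, 108.8]
force: [-0.2, -0.4, -3.6]
grip_width: 0.0117
```

```bash
python3 - <<'E'
from h import *
o=get_obs();print(o['tool_pos'],o['tool_rot'],o['force'],o['wrist_torque'],o['grip_width'],abs(o['joint_velocities']).max())
for n,b in [("scene",(180,150,380,330)),("top",(150,100,350,280))]:
    c=cam(n); cv2.imwrite(f"pics/{n}8.png",cv2.resize(c["img"][b[1]:b[3],b[0]:b[2],::-1],None,fx=3.3,fy=3.3))
    W=cloud(c); m=(W[...,2]>.135)&(W[...,2]<.165)&(np.hypot(W[...,0]-.486,W[...,1]-.055)<.06)
    P=W[m]; 
    if len(P)>20:
        for zc in (.142,.151):
            q=P[np.abs(P[:,2]-zc)<.004]
            if len(q)>10: A=np.c_[q[:,:2]-[.486,.055],np.ones(len(q))]; print(n,zc,len(q),np.linalg.lstsq(A,q[:,2],rcond=None)[0])
    for t in("stone","ring_box"):
        for d in search_frame(t,n)[:1]:
            p=d["position"]; print(t,np.round(p),d["conf"],W[int(p[1]),int(p[0])])
E
```

```text
[0.48615799 0.0548118  0.19713111] [ 1.79995496e+02 -1.98184640e-03  1.08755588e+02] [-0.19996899 -0.41731664 -3.63673529] [-0.07210625  0.01888673 -0.00414956] 0.011657034027102107 0.0879785522780185
scene 0.142 735 [-0.00070398 -0.00274814  0.14211266]
scene 0.151 267 [-0.00235716 -0.00211742  0.15055846]
ring_box [269. 220.] 0.72 [0.51329387 0.05928997 0.16623212]
top 0.142 22 [ 0.03176542 -0.13236013  0.13560732]
top 0.151 29 [-0.01977392  0.09247092  0.15545095]
```

View pics/scene8.png

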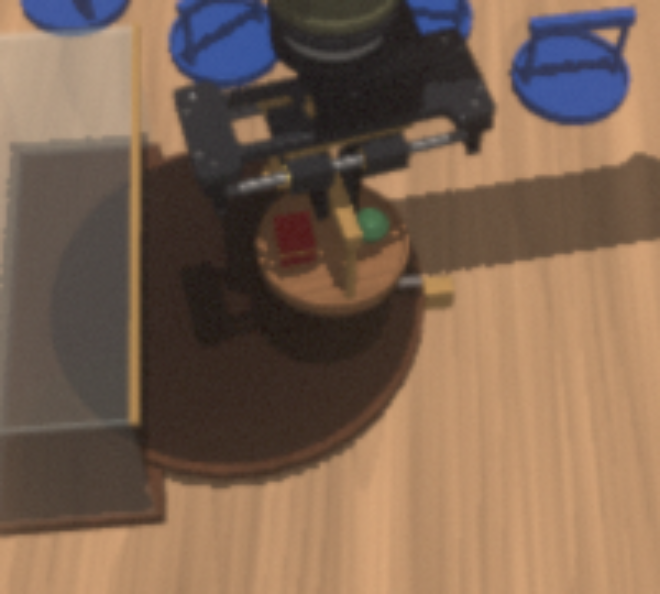

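View pics/top8.png

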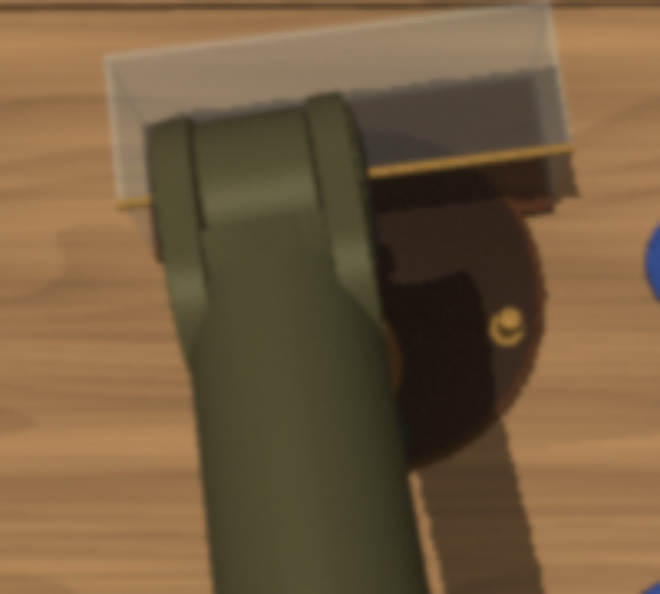

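The scene view shows the tray hanging level (floor at z 0.142, underside 0.136) with the box at (295,237) and the stone at (372,224) on it. The white line still meets the pointer. Handing in.

```bash
python3 -c "
from cell import *
print(sign_off()); print(get_obs()['tool_pos'])"
```

```text
the job is handed in; nothing more can be done
None
the job is handed in; nothing more can be done
```

I turned the turntable to its stop by the knob, then gripped the tray's handle bar and lifted it 100 mm straight up. I handed in at about 19 s with the arm still holding it; no verdict is reported.

- **Turntable:** At the stop the knob no longer moved while the force on it doubled. It sat at about 256° in the world frame, which matches 149° on the joint. In the last picture the white line still met the pointer.
- **Tray:** The scene camera shows it level, with a fitted floor slope under 0.003 rad. Its underside is at about 0.136 m, roughly 100 mm above the disc. The grip opening is 11.7 mm on the 12 mm bar, and the held weight reads about 3.6 N.
- **Stone and ring box:** Both are visible on the tray in the scene picture.
- **Bystanders:** I saw nothing near them disturbed and all forces stayed small, but I did not measure their positions again at the end.

The top camera could not confirm the lift, because the arm hid the tray from it. In the last scene picture the trained network found the ring box but missed the stone, so the stone is confirmed by eye only.

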